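# Put the centring telescope away in its hanging case

### The job

Put the microscope's centring telescope (the long slim one, not the short fat eyepiece) into its tubular case while the case stands in its block, slid in fully home with the collar down on the rim. Then lift the case with the telescope in it and hang it by the eye of its tab on the sloping peg of the stand, and let go of it. Leave the block, the stand and the other things on the bench where they are.

Things in the scene. Friction and masses are not known exactly. Their poses are not given: they have to be found in the camera images.
- telescope: centring telescope standing upright and loose on the bench: steel barrel 24 mm in diameter from 0 to 75 mm, then a black collar (head) 32 mm in diameter from 75 to 89 mm, where it is gripped; about 0.11 kg. Origin: centre of the barrel's lower end; z along the barrel towards the collar.
- case: plain grey tubular case, loose, upright in its block, about 0.12 kg: tube 36 mm outside, 26.5 mm inside diameter, 100 mm tall, open at the top, floor 5 mm thick. On its +x side a flat tab with an eye (see case_eye). Origin: centre of the tube's underside, z up along the tube. With the telescope home, the telescope's origin lies at (0, 0, 25) mm in this frame.
- case_mouth (a point): centre of the case's open mouth, 100 mm above the case's origin (axes as case). The tube can be gripped from above just under this rim, fingers across y; the seated telescope's collar stands 14 mm above the rim.
- case_eye (a point): centre of the round eye, 16.5 mm in diameter, through the case's tab along x; at (20, 0, 122) mm in the case's frame (axes as case). The tab is 28 mm wide (y), 5 mm thick (x from 17.5 to 22.5 mm) and rises from 60 to 136 mm height.
- block: dark square block 80 x 80 x 30 mm fixed on the bench, with a round hole of 38 mm, 24 mm deep, in which the case stands (case's underside 6 mm above the bench). Origin: centre of its underside.
- stand: fixed peg stand: grey foot plate 110 (x, from -35 to 75 mm) x 120 (y) x 12 mm and an upright steel post 12 mm in diameter at its origin, ending 202 mm above the bench. From the top of the post the peg points towards the stand's -x side. Origin: at the bench, under the post's axis; nothing stands above the peg.
- peg: the stand's peg: straight steel rod 7 mm in diameter and 80 mm long. Origin: where the rod's axis meets the post's axis, 196 mm above the bench. The rod runs along this frame's -x axis, from 0 to -80 mm, and rises 15 degrees from level towards its free end.
- peg_end (a point): free end of the peg, 80 mm along it from the post (axes as peg)
- eyepiece: microscope eyepiece, bystander, loose, standing upright: steel barrel 30 mm in diameter and 30 mm tall under a black head 40 mm in diameter, 62 mm tall in all. Origin: centre of its underside.
- flask: culture flask lying flat, bystander, loose: clear body 105 x 84 x 36 mm, neck and green cap on its +x end reaching 88 mm from the origin. Origin: centre of the clear body's underside.
- dishes: stack of three round dishes, bystander, loose: 62 mm in diameter, 36 mm tall. Origin: centre of its underside.
- jar: small amber jar with a black lid, bystander, loose: 54 mm in diameter, 75 mm tall. Origin: centre of its underside.
Not all that is in view belongs to the job. Leave any red look-alike of the telescope alone.

How it is judged:
By the outcome, as a careful person would: the job done as asked, in the order asked, and still so for the second after the job is handed in, with the robot touching nothing.
It also fails if it takes over 58 s, if anything falls off the work surface, if the arm or the gripper's body presses on something with over 40 N, if the wrist force passes 120 N, or if a joint passes its speed limit or range.

### The arm

A 6-joint arm with a two-finger parallel gripper is mounted at the origin on the work surface. World frame = base frame: x ahead of the robot, y to its left, z up, the work surface at z = 0. Lengths are in mm, angles in rad, forces in N, time in s.
With the tool pointing down it reaches from about 275 to 825 mm from the base axis. Payload 4.9 kg.
Tool frame: the origin (TCP) lies between the finger pads; the fingertips stand 25 mm ahead of it and the grasp point (between the pads) lies 6 mm ahead of it; z points along the fingers, y is the line along which they close (so a half turn about z gives the same grasp; the last joint's range is limited). The gripper opens to 85 mm and grips with 20 to 120 N. Pads are 22 mm wide; open, the fingers measure 114 mm over their backs; the gripper's body (76 mm by 85 mm) begins 54 mm behind the grasp point. The pads swing forward as they close: fully open they stand 13 mm farther back than shut.
Start: joints at [1.01, 0.326, -0.193, 1.052, 0, 1.437], TCP at [227.675, 500.682, 256.281] pointing down, gripper open.
Joint ranges: [-2.65, 2.65], [-0.97, 1.79], [-1.3, 1.35], [-1.93, 2.1], [-1.47, 1.37], [-3.14, 3.14]. Speed limits (rad/s): [2.57, 2.57, 3.14, 3.14, 3.14, 3.14].

### API

Orientations are given as a rotation vector (axis times angle).
In Python, from station import manip gives the robot as it stands.
- The arm moves only by the shell command python3 -m pendant 'ROWS'. ROWS is JSON, a list that holds one entry, the list of rows, each a list of 7 numbers: the turn, a rotation vector about the world's x, y, z as a fraction of full scale, then the shift along the world's x, y, z as a fraction of full scale, then the opening, from 0 (shut) to 1 (fully open). A call has 1 to 5 rows; each row shifts and turns the commanded pose from where the row before left it; what a row does not reach is not made up. Full scale, the value 1, is 0.025 m for a shift and 8 degrees for a turn. A row lasts 1/10 s, in which the tool goes at most 50 mm and 8.59 degrees, less where a joint would pass 70% of its speed; a pose out of reach is approached as far as the arm can. A call with a number of a shift or a turn outside -1 to 1 is refused whole. A call with a gripper value outside its range is refused whole. The fingers move at their own pace and stop on an object; the grip force is fixed at half the most. Time passes only in rows, so rows that do not move let the fingers close. It gives the time, the measured TCP pose, the force, the opening and the grip force at its end, in the units of the state.
- manip.observe(): the state, without advancing time (a new reading comes with each control period).
- manip.grab_frame(name): name is "scene" or "top" or "wrist"; returns a dict with "color" (400x640x3 uint8, red, green, blue), "K" (3x3 intrinsics, pixels), "extrinsics" (4x4, takes a point from camera to world coordinates). Camera axes: x right, y down, z forward; pixel columns grow to the right and rows downward; lengths in mm; the calibration is good to about 2 mm. The wrist camera is an equidistant fisheye: a pixel r from the principal point sees the ray r / f radians off the axis. A picture is of the moment at which its call begins. There is no depth.
- manip.close_job(): hands the job in; it is judged then, once.
Trained networks look in a picture, given as the dict that the camera call returned (one of the last four; its "shot" number tells which), for a name from the list of things; names that differ only in an ending like _2 or _b are one class to them, and where a whole thing is asked for, a point or a joint stands for the part that bears it (a point fixed in the world has none). Each returns a list of dicts, best first, with "conf" (0 to 1); they miss things now and then, are a little off and sometimes report something else, mostly with a low value. They report only what shows in the picture. A call takes as long as a camera call. They do not tell look-alikes from the thing itself.
- manip.search_frame(picture, name): "xyz" ([x, y, z] in mm, in the coordinates of the camera as it stood for that picture, good to about 4 mm: the middle of the surface that is visible of it).
- manip.cut_out(picture, name): "mask" (400x640 bool, what is visible of it).
- manip.pinpoint(picture, name): "xyz" ([x, y, z] in mm, in the coordinates of the camera as it stood for that picture, good to about 4 mm: a listed point, or the origin of a listed thing).
The state is a dict: "clock": time; "qpos": joint angles; "joint_vel": joint speeds; "tau": joint torques, N m; "ee_pos": TCP position; "orientation": TCP orientation; "force": force on the tool from outside, world axes, zero at the start; "wrist_torque": the same for the moment, N m; "finger_gap": opening from 0.0 (shut) to 1.0 (fully open); "finger_force": force on a finger pad.
Only numpy, scipy, OpenCV 4.12 (cv2) and the standard library are available. Lean on these libraries where they do the work, as an engineer would, in place of code of your own. Each camera call takes 0.05 s, during which the arm holds its last target. There are 200 camera calls.

## Working session

There is one attempt and no reset: what is moved stays moved. The work goes in short steps, Python scripts to look and compute and a shell command to move; the robot and the scene stay as the last step left them, time stands still between calls to the robot, and variables do not carry over. Pictures are saved under pics/ and viewed, at most 10 in all, crops included, and the job is handed in when it is done.

```bash
mkdir -p pics; ls
cat > h.py <<'E'
import numpy as np, cv2
from scipy.spatial.transform import Rotation as R
from station import manip
def w(p,x): T=np.array(p["extrinsics"]); return T[:3,:3]@np.array(x)+T[:3,3]
def ray(p,uv):
    T=np.array(p["extrinsics"]); d=np.linalg.inv(p["K"])@np.array([uv[0],uv[1],1.]); return T[:3,3],T[:3,:3]@(d/np.linalg.norm(d))
def tri(p1,a,p2,b):
    A=np.zeros((3,3));B=np.zeros(3);L=[ray(p1,a),ray(p2,b)]
    for o,d in L: P=np.eye(3)-np.outer(d,d);A+=P;B+=P@o
    return np.linalg.solve(A,B)
def proj(p,x):
    T=np.linalg.inv(np.array(p["extrinsics"])); c=T[:3,:3]@np.array(x)+T[:3,3]; u=np.array(p["K"])@c; return u[:2]/u[2]
def save(n,im): cv2.imwrite("pics/"+n+".png",im[:,:,::-1])
E
python3 - <<'E'
from h import *
for c in ("scene","top"):
    p=manip.grab_frame(c); save(c+"0",p["color"])
    print(c,p["K"],p["extrinsics"])
    for n in ("telescope","case","case_mouth","case_eye","block","stand","peg","peg_end","eyepiece","flask","dishes","jar"):
        r=manip.pinpoint(p,n)
        print(n,[(np.round(w(p,d["xyz"]),1).tolist(),round(d["conf"],2),proj(p,w(p,d["xyz"])).round().tolist()) for d in r[:3]])
print(manip.observe())
E
```

```text
pics
scene [[360.96436553   0.         316.67130959]
 [  0.         360.96436553 206.0190882 ]
 [  0.           0.           1.        ]] [[-8.51600339e-01  3.31846745e-01 -4.05776540e-01  9.31672110e+02]
 [ 5.24162214e-01  5.30886564e-01 -6.65892957e-01  6.59291147e+02]
 [-5.55309744e-03 -7.79767398e-01 -6.26044702e-01  7.26691239e+02]
 [ 0.00000000e+00  0.00000000e+00  0.00000000e+00  1.00000000e+00]]
telescope [([539.4, 335.9, -3.9], 0.9, [390.0, 322.0]), ([587.4, 401.8, -1.8], 0.61, [393.0, 355.0])]
case [([460.7, 36.9, 6.9], 0.94, [344.0, 232.0])]
case_mouth [([462.8, 40.9, 105.0], 0.68, [345.0, 206.0]), ([375.7, -130.0, -1.2], 0.29, [336.0, 195.0])]
case_eye [([480.4, 40.9, 127.2], 0.61, [340.0, 202.0])]
block [([465.1, 37.4, -1.2], 0.94, [342.0, 234.0]), ([710.7, -55.0, -1.2], 0.67, [252.0, 247.0])]
stand [([589.0, -245.9, -0.9], 0.83, [263.0, 198.0])]
peg [([590.5, -244.3, 195.2], 0.63, [256.0, 146.0])]
peg_end [([529.0, -203.1, 218.1], 0.61, [280.0, 139.0])]
eyepiece [([462.4, 219.8, 2.4], 0.58, [383.0, 274.0])]
flask [([701.3, 100.5, 1.9], 0.76, [280.0, 281.0]), ([587.8, -2
[... 1468 characters left out ...]
: 1.3, 'qpos': array([ 1.00981847e+00,  3.26223726e-01, -1.92586872e-01,  1.05199318e+00,
       -4.12762463e-05,  1.43659882e+00]), 'joint_vel': array([ 1.75396568e-04, -2.55820355e-04,  7.21206414e-04,  3.93420850e-07,
       -2.34683466e-04, -8.96006452e-04]), 'tau': array([ 6.07294260e-04, -4.43329525e+01,  2.62758207e+01,  1.03795672e-03,
        5.72395311e-05,  8.15655170e-06]), 'ee_pos': array([227.67989741, 500.68773614, 256.27289661]), 'orientation': array([ 6.65301184e-01,  3.07030143e+00, -3.30959188e-05]), 'force': array([-0.60763557,  0.57487808,  0.390783  ]), 'wrist_torque': array([-0.01206771,  0.00532418,  0.02400267]), 'finger_force': 0.0, 'finger_gap': 1.0000224756067644}
```

View pics/scene0.png

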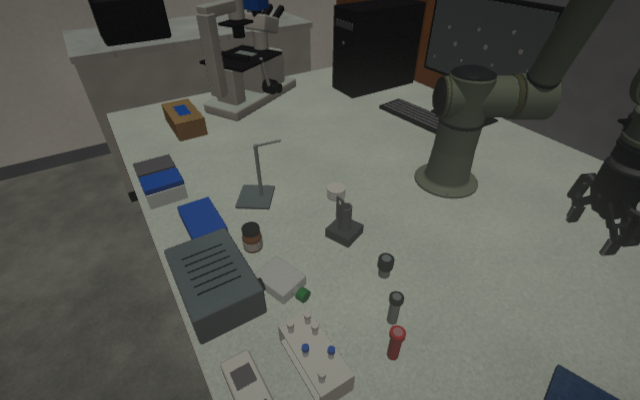

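View pics/top0.png

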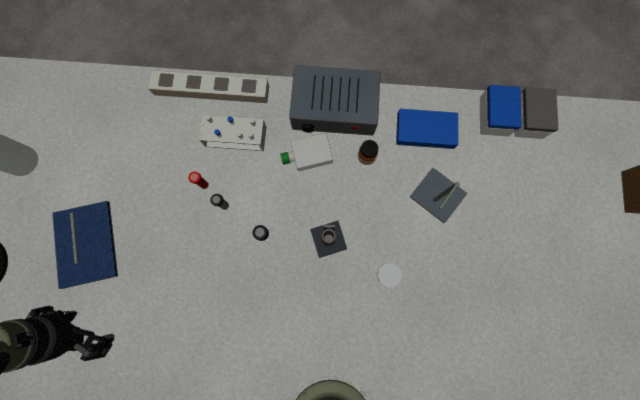

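Run:
```python
from h import *
p=manip.grab_frame("scene"); q=manip.grab_frame("top")
a=cv2.resize(p["color"][240:370,340:440],None,fx=4,fy=4,interpolation=cv2.INTER_CUBIC)
b=cv2.resize(q["color"][165:295,190:290],None,fx=4,fy=4,interpolation=cv2.INTER_CUBIC)
save("crop1",np.hstack([a,b]))
print(R.from_rotvec(manip.observe()["orientation"]).as_matrix().round(3))
P=[]
for f in (p,q):
    d={}
    for n in ("telescope","case","case_mouth","case_eye","peg","peg_end","stand"):
        r=manip.pinpoint(f,n); d[n]=[proj(f,w(f,x["xyz"])) for x in r[:2]]; print(n,[(w(f,x["xyz"]).round(1),round(x["conf"],2)) for x in r[:2]])
    P.append(d)
for n in P[0]:
    for a in P[0][n]:
        for b in P[1][n]:
            print(n,"tri",tri(p,a,q,b).round(1))
```

```text
[[-0.91   0.414 -0.   ]
 [ 0.414  0.91   0.   ]
 [ 0.     0.    -1.   ]]
telescope [(array([586.2, 400.8,  -3. ]), 0.62), (array([534.9, 337.3,   3.3]), 0.59)]
case [(array([466.8,  40.1,   8.5]), 0.98)]
case_mouth [(array([481.5,  37.5, 127.8]), 0.57), (array([460. ,  41.9, 107.6]), 0.56)]
case_eye [(array([482.5,  39.8, 128.1]), 0.7)]
peg [(array([ 593.4, -249. ,  192.4]), 0.37)]
peg_end [(array([466.3,  36.5,   7.4]), 0.59), (array([ 529.8, -204.9,  216.9]), 0.38)]
stand [(array([ 5.905e+02, -2.451e+02, -4.000e-01]), 0.62)]
telescope [(array([533.9, 335.9,  -1.8]), 0.65)]
case [(array([460.7,  36. ,   1.7]), 0.48)]
case_mouth [(array([463.1,  42.9, 105.7]), 0.66)]
case_eye [(array([480.6,  42.8, 130.4]), 0.65), (array([460.6, 222.5,  -1.4]), 0.63)]
peg [(array([ 591.6, -247.9,  192.9]), 0.49), (array([ 378.9, -130. ,   -1.2]), 0.43)]
peg_end [(array([ 526.9, -202.3,  221.1]), 0.55)]
stand [(array([ 593.1, -249.5,    7.2]), 0.6), (array([459.5,  34.6,   2.8]), 0.38)]
telescope tri [545.9 365.3 -94.9]
telescope tri [533.4 335.6  -0. ]
case tri [461.6  35.2   1.9]
case_mouth tri [469.1  36.7 120.4]
case_mouth tri [462.1  43.4 109.7]
case_eye tri [482.   41.8 128.9]
case_eye tri [490.4 152.2 205.2]
peg tri [ 592.7 -248.8  191.9]
peg tri [ 494.3 -147.3  213.2]
peg_end tri [ 489.5 -148.   -28.2]
peg_end tri [ 528.8 -204.4  216.4]
stand tri [ 592.1 -249.7   -1.5]
stand tri [554.  -12.9 137.9]
```

View pics/crop1.png

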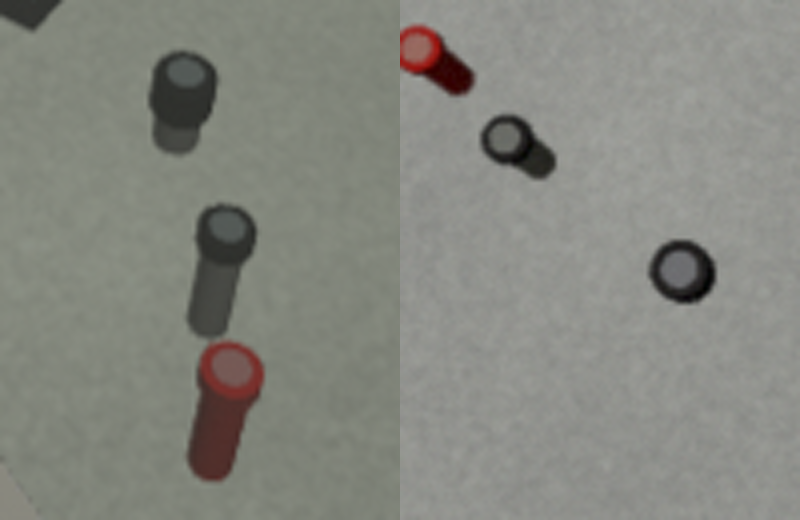

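Candidates: the slim steel barrel with a black head at scene (397,300) is the telescope. The short fat eyepiece is at (386,262) and the red look-alike at (398,340). The crop confirms (397,300). I'm moving above it.

```bash
A='[0,0,0.2356,0.948,-0.505,-0.17,1]'
python3 -m pendant '[[[0,0,0.2356,0.948,-0.505,-0.17,1],[0,0,0.2356,0.948,-0.505,-0.17,1],[0,0,0.2356,0.948,-0.505,-0.17,1],[0,0,0.2356,0.948,-0.505,-0.17,1],[0,0,0.2356,0.948,-0.505,-0.17,1]]]'
python3 -m pendant '[[[0,0,0.2356,0.948,-0.505,-0.17,1],[0,0,0.2356,0.948,-0.505,-0.17,1],[0,0,0.2356,0.948,-0.505,-0.17,1],[0,0,0.2356,0.948,-0.505,-0.17,1],[0,0,0.2356,0.948,-0.505,-0.17,1]]]'
python3 -m pendant '[[[0,0,0.2356,0.948,-0.505,-0.17,1],[0,0,0.2356,0.948,-0.505,-0.17,1],[0,0,0.2356,0.948,-0.505,-0.17,1],[0,0,0,0,0,0,1],[0,0,0,0,0,0,1]]]'
cat >> h.py <<'E'
def fray(p,uv):
    T=np.array(p["extrinsics"]);K=np.array(p["K"]);d=np.array([(uv[0]-K[0,2]),(uv[1]-K[1,2])]);r=np.linalg.norm(d);th=r/K[0,0]
    c=np.array([*(d/max(r,1e-9)*np.sin(th)),np.cos(th)]);return T[:3,3],T[:3,:3]@c
def fproj(p,x):
    T=np.linalg.inv(np.array(p["extrinsics"]));K=np.array(p["K"]);c=T[:3,:3]@np.array(x,float)+T[:3,3];h=np.hypot(c[0],c[1]);th=np.arctan2(h,c[2])
    return K[:2,2]+K[0,0]*th*c[:2]/h
def hit(p,uv,z): o,d=fray(p,uv);return o+d*(z-o[2])/d[2]
E
python3 - <<'E'
from h import *
s=manip.grab_frame("scene");t=manip.grab_frame("top")
print("collar top",tri(s,(396.75,296.5),t,(216.25,199.5)).round(1))
p=manip.grab_frame("wrist"); save("w1",p["color"]); print(p["K"],np.round(p["extrinsics"],3))
r=manip.pinpoint(p,"telescope");print([(w(p,x["xyz"]).round(1),round(x["conf"],2)) for x in r])
o=manip.observe();print(o["ee_pos"],R.from_rotvec(o["orientation"]).as_matrix().round(3),o["clock"])
print(fproj(p,[536,337,89]),fproj(p,[536,337,0]))
E
```

```text
clock: 2.6
ee_pos: [347.1, 437.1, 234.9]
orientation: [0.409, 3.115, 0.0]
force: [-0.4, -0.2, 0.0]
finger_gap: 1.001
finger_force: 0.0
clock: 3.1
ee_pos: [465.6, 373.8, 213.6]
orientation: [0.152, 3.138, 0.0]
force: [0.7, 0.3, -0.6]
finger_gap: 0.999
finger_force: 0.0
clock: 3.6
ee_pos: [535.8, 336.2, 200.6]
orientation: [-0.001, -3.141, -0.0]
force: [0.8, -0.7, -0.9]
finger_gap: 1.001
finger_force: 0.0
collar top [533.9 334.8  86.3]
[[309.70691629   0.         324.86429268]
 [  0.         309.70691629 203.77123896]
 [  0.           0.           1.        ]] [[-2.00000e-03  9.57000e-01  2.91000e-01  4.59067e+02]
 [ 1.00000e+00  2.00000e-03  0.00000e+00  3.36132e+02]
 [-0.00000e+00  2.91000e-01 -9.57000e-01  3.18444e+02]
 [ 0.00000e+00  0.00000e+00  0.00000e+00  1.00000e+00]]
[(array([5.326e+02, 3.362e+02, 4.000e-01]), 0.79), (array([458.6,  39.4,   5.5]), 0.66), (array([587.2, 401.1,   3.6]), 0.59)]
[534.97017423 337.18889239 201.31167783] [[-1.    -0.002 -0.   ]
 [-0.002  1.     0.   ]
 [ 0.     0.    -1.   ]] 3.8
[325.84141368 212.61341517] [325.59446707 185.83184377]
```

View pics/w1.png

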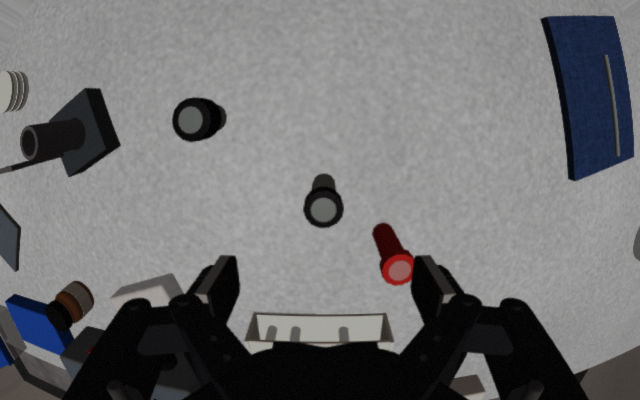

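Run:
```python
from h import *
p=manip.grab_frame("wrist"); g=cv2.cvtColor(p["color"],cv2.COLOR_RGB2GRAY)
c=g[180:236,295:352]; _,m=cv2.threshold(c,0,255,cv2.THRESH_BINARY+cv2.THRESH_OTSU)
n,l,st,ce=cv2.connectedComponentsWithStats(m)
for i in range(n):print(st[i],ce[i]+[295,180])
# bright disc = component containing (323,209)
lab=l[29,28]; print(lab, hit(p,ce[lab]+[295,180],89).round(2), hit(p,ce[lab]+[295,180],86.5).round(2))
mm=(m==0).astype(np.uint8); mm[l==lab]=1
(cx,cy),ax,an=cv2.fitEllipse(max(cv2.findContours(mm,0,1)[0],key=len)); print(cx+295,cy+180,ax,an)
print(fproj(p,[534,336,75]),fproj(p,[534,336,89]))
```

```text
[   8    0   41   48 1024] [322.80859375 201.87597656]
[   0    0   57   56 1726] [323.21089224 210.39918888]
[ 16  18  24  23 442] [322.6199095 209.2081448]
2 [533.29 334.77  89.  ] [534.1  334.75  86.5 ]
322.77782821655273 204.02229499816895 (37.87548065185547, 48.34170913696289) 1.3438849449157715
[324.23014796 204.79882784] [324.19494602 210.08257458]
```

```bash
python3 -m pendant '[[[0,0,0,-0.03,-0.02,-0.8,1],[0,0,0,-0.03,-0.02,-0.8,1],[0,0,0,-0.03,-0.02,-0.8,1],[0,0,0,0,0,0,1],[0,0,0,0,0,0,1]]]'
python3 - <<'E'
from h import *
p=manip.grab_frame("wrist"); g=cv2.cvtColor(p["color"],cv2.COLOR_RGB2GRAY)
print(np.array(p["extrinsics"])[:3,3])
u,v=fproj(p,[533.3,334.8,89]).astype(int); print(u,v)
c=g[v-40:v+40,u-40:u+40]; _,m=cv2.threshold(c,0,255,cv2.THRESH_BINARY+cv2.THRESH_OTSU)
n,l,st,ce=cv2.connectedComponentsWithStats(m)
for i in range(n):
    print(st[i],ce[i]+[u-40,v-40],hit(p,ce[i]+[u-40,v-40],89).round(2),hit(p,ce[i]+[u-40,v-40],86).round(2))
    if 0<i and st[i][4]<2500:
        # two-view with previous
        o2,d2=fray(p,ce[i]+[u-40,v-40]); T=np.array(p["extrinsics"]).copy()
        T[:3,3]=[459.067,336.132,318.444]; q=dict(p,extrinsics=T); o1,d1=fray(q,[322.62,209.21])
        A=np.zeros((3,3));B=np.zeros(3)
        for o,d in((o1,d1),(o2,d2)):
            P=np.eye(3)-np.outer(d,d);A+=P;B+=P@o
        print("two-place",np.linalg.solve(A,B).round(1))
save("w2",g[v-60:v+200,u-160:u+160,None].repeat(3,2))
E
```

```text
clock: 4.35
ee_pos: [533.1, 335.4, 141.4]
orientation: [0.002, -3.141, 0.0]
force: [-0.0, 0.3, 0.1]
finger_gap: 1.001
finger_force: 0.0
[457.12439671 334.61665961 258.74311497]
325 242
[  15    0   52   64 1831] [325.09612234 231.37411251] [525.78 334.83  89.  ] [526.99 334.83  86.  ]
[   0    0   80   80 3856] [324.10191909 245.96109959] [535.27 334.25  89.  ] [536.65 334.25  86.  ]
[ 25  27  31  29 713] [325.12201964 243.3772791 ] [533.56 334.86  89.  ] [534.91 334.87  86.  ]
two-place [532.4 334.7  91.5]
```

```bash
python3 -m pendant '[[[0,0,0,0,-0.01,-0.78,1],[0,0,0,0,0,-0.78,1],[0,0,0,0,0,0,1],[0,0,0,0,0,0,0],[0,0,0,0,0,0,0]]]'
python3 -m pendant '[[[0,0,0,0,0,0,0],[0,0,0,0,0,0,0],[0,0,0,0,0,0,0]]]'
```

```text
clock: 4.9
ee_pos: [534.6, 335.3, 103.8]
orientation: [-0.001, 3.139, 0.002]
force: [1.0, 0.8, 0.2]
finger_gap: 0.692
finger_force: 0.0
clock: 5.2
ee_pos: [534.4, 335.2, 103.5]
orientation: [-0.001, 3.139, 0.002]
force: [-0.1, -0.6, 6.6]
finger_gap: 0.344
finger_force: 58.9
```

```bash
python3 -m pendant '[[[0,0,0,0,0,0.5,0],[0,0,0,0,0,1,0],[0,0,0,0,0,1,0],[0,0,0,0,0,1,0],[0,0,0,0,0,0.5,0]]]'
python3 -m pendant '[[[0,0,0,-0.286,-0.972,0.2,0],[0,0,0,-0.286,-0.972,0.2,0],[0,0,0,-0.286,-0.972,0.2,0],[0,0,0,-0.286,-0.972,0.2,0],[0,0,0,-0.286,-0.972,0.2,0]]]'
python3 -m pendant '[[[0,0,0,-0.286,-0.972,0.2,0],[0,0,0,-0.286,-0.972,0.2,0],[0,0,0,-0.286,-0.972,0.2,0],[0,0,0,-0.286,-0.972,0.2,0],[0,0,0,-0.286,-0.972,0.2,0]]]'
python3 -m pendant '[[[0,0,0,0,0,0,0],[0,0,0,0,0,0,0]]]'
python3 - <<'E'
from h import *
p=manip.grab_frame("wrist"); print(np.array(p["extrinsics"])[:3].round(4).tolist()); print(manip.observe()["ee_pos"])
for n in ("case_mouth","case_eye","case"):
    print(n,[(w(p,x["xyz"]).round(1),round(x["conf"],2),fproj(p,w(p,x["xyz"])).round()) for x in manip.pinpoint(p,n)[:2]])
np.savez("w3.npz",color=p["color"],K=p["K"],extrinsics=p["extrinsics"])
save("w3",cv2.resize(p["color"][100:400,100:500],None,fx=2,fy=2,interpolation=cv2.INTER_CUBIC))
E
```

```text
clock: 5.7
ee_pos: [534.4, 335.2, 204.9]
orientation: [-0.001, 3.139, 0.002]
force: [0.7, 0.3, -1.3]
finger_gap: 0.341
finger_force: 59.3
clock: 6.2
ee_pos: [497.0, 212.3, 227.0]
orientation: [0.002, -3.141, 0.001]
force: [0.3, -0.0, -1.5]
finger_gap: 0.34
finger_force: 59.5
clock: 6.7
ee_pos: [461.2, 90.9, 252.1]
orientation: [0.002, -3.141, 0.0]
force: [-0.1, -1.4, -0.9]
finger_gap: 0.341
finger_force: 59.5
clock: 6.9
ee_pos: [461.9, 91.6, 252.1]
orientation: [0.001, 3.141, 0.001]
force: [-0.5, 0.2, -0.9]
finger_gap: 0.339
finger_force: 59.6
[[0.0, 0.9566, 0.2914, 385.8935], [1.0, -0.0001, 0.0002, 90.866], [0.0003, 0.2914, -0.9566, 369.4561]]
[462.02839359  92.02605749 251.96619448]
case_mouth [(array([461.7,  36.9, 106. ]), 0.74, array([265., 199.]))]
case_eye [(array([4.608e+02, 3.450e+01, 4.000e-01]), 0.54, array([279., 174.]))]
case [(array([460.3,  38.8,   7.8]), 0.87, array([281., 175.])), (array([459.4,  39.8, 106.1]), 0.57, array([268., 197.]))]
```

View pics/w3.png

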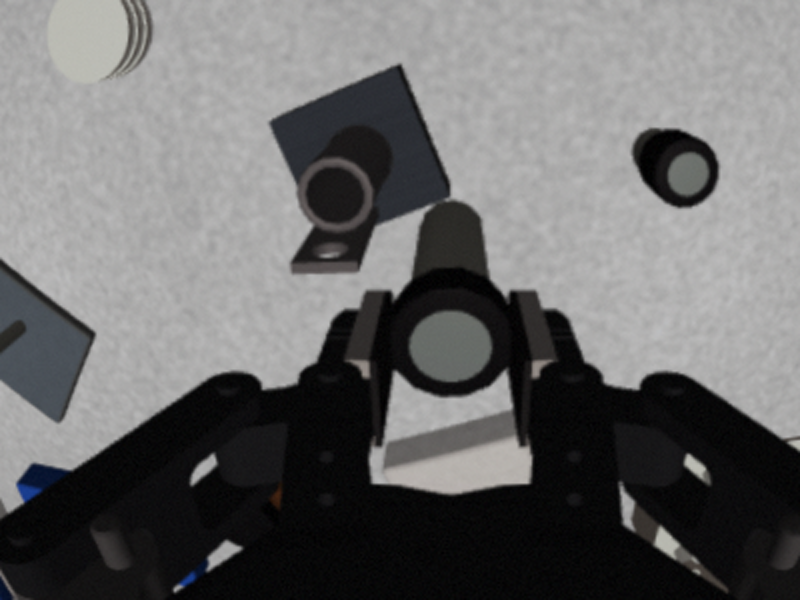

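```bash
cat >> h.py <<'E'
from scipy.optimize import least_squares
def circ(p,pts,z):
    X=np.array([hit(p,u,z)[:2] for u in pts]); 
    f=lambda a:np.hypot(X[:,0]-a[0],X[:,1]-a[1])-a[2]
    s=least_squares(f,[*X.mean(0),15],loss="soft_l1",f_scale=.5); return s.x.round(2),np.abs(s.fun).mean().round(2)
def radial(p,c,r0,r1,sign,n=72,lo=0,hi=360):
    """sub-pixel edge of strongest gradient (sign +: dark->bright outward) on rays from c"""
    g=cv2.GaussianBlur(cv2.cvtColor(p["color"],cv2.COLOR_RGB2GRAY),(3,3),0).astype(np.float32);out=[]
    rr=np.arange(r0,r1,.25)
    for a in np.deg2rad(np.linspace(lo,hi,n,endpoint=False)):
        mx=(c[0]+rr*np.cos(a)).astype(np.float32)[None];my=(c[1]+rr*np.sin(a)).astype(np.float32)[None]
        d=np.gradient(cv2.remap(g,mx,my,cv2.INTER_CUBIC)[0])*sign;i=int(d.argmax())
        out.append((mx[0,i],my[0,i]))
    return np.array(out)
E
python3 - <<'E'
from h import *
z=np.load("w3.npz");p={k:z[k] for k in z}
c=(268.5,196.5)
inn=radial(p,c,10,17,1); 
for zz in(103,106,109): print("mouth inner",zz,circ(p,inn,zz))
ring=cv2.cvtColor(p["color"],cv2.COLOR_RGB2GRAY)
out=radial(p,c,16,23,-1,lo=0,hi=360)
print("outer",circ(p,out,106))
c2=(325,273)
d=radial(p,c2,12,24,-1)
for zz in(236,239,242): print("disc",zz,circ(p,d,zz))
o=radial(p,c2,24,36,1,lo=200,hi=340)   # upper arc likely against barrel/bench
print("collar outer",circ(p,radial(p,c2,24,36,1,lo=10,hi=170),239))
# barrel edges rows
g=ring[190:240].astype(int)
for r in (203,206,210,216,222,228): 
    row=np.gradient(cv2.GaussianBlur(ring,(3,3),0)[r,295:355].astype(float)); print(r,295+row.argmin(),295+row.argmax())
col=np.gradient(cv2.GaussianBlur(ring,(3,3),0)[190:230,324].astype(float));print("tip v",190+col.argmin(),col.min())
for zb in (147,150,153): print(zb,[fproj(p,[462+12*np.cos(a),91.1+12*np.sin(a),zb]).round(1).tolist() for a in (0,np.pi/2,np.pi,-np.pi/2)])
E
```

```text
mouth inner 103 (array([460.87,  38.75,  13.42]), np.float64(0.21))
mouth inner 106 (array([460.03,  39.33,  13.26]), np.float64(0.21))
mouth inner 109 (array([459.18,  39.92,  13.11]), np.float64(0.21))
outer (array([460.13,  39.32,  17.18]), np.float64(0.64))
disc 236 (array([462.33,  90.88,  10.18]), np.float64(0.13))
disc 239 (array([460.61,  90.88,   9.95]), np.float64(0.13))
disc 242 (array([458.89,  90.88,   9.72]), np.float64(0.13))
collar outer (array([459.27,  90.85,  15.7 ]), np.float64(0.42))
203 316 335
206 312 338
210 311 340
216 309 341
222 308 342
228 307 343
tip v 201 -27.0
147 [[325.1, 229.0], [340.9, 214.3], [325.1, 199.1], [309.3, 214.3]]
150 [[325.1, 230.4], [341.1, 215.6], [325.1, 200.2], [309.1, 215.6]]
153 [[325.1, 231.9], [341.3, 216.9], [325.1, 201.4], [308.9, 216.9]]
```

Run:
```python
from h import *
z=np.load("w3.npz");p={k:z[k] for k in z}
a=radial(p,(325,216),11,20,1,n=40,lo=190,hi=350)
for zb in (148,150,152):
    X=np.array([hit(p,u,zb)[:2] for u in a])
    s=least_squares(lambda q:np.hypot(X[:,0]-q[0],X[:,1]-q[1])-12,[462,91],loss="soft_l1",f_scale=.5); print(zb,s.x.round(2),np.abs(s.fun).mean().round(2))
b=radial(p,(325,273),26,36,1,n=60,lo=100,hi=175); 
print("collar sides",circ(p,radial(p,(325,273),26,36,1,n=60,lo=50,hi=130),239))
# case yaw: tab corners / mask
c=manip.grab_frame("wrist"); m=manip.cut_out(c,"case")
print([(x["conf"],x["mask"].sum()) for x in m])
im=cv2.resize(p["color"][170:250,230:310],None,fx=7,fy=7,interpolation=cv2.INTER_CUBIC); save("tab",im)
```

```text
148 [462.61  91.32] 0.24
150 [462.06  91.33] 0.25
152 [461.5   91.33] 0.25
collar sides (array([463.91,  90.92,  11.86]), np.float64(0.1))
[(0.65, np.int64(2573))]
```

View pics/tab.png

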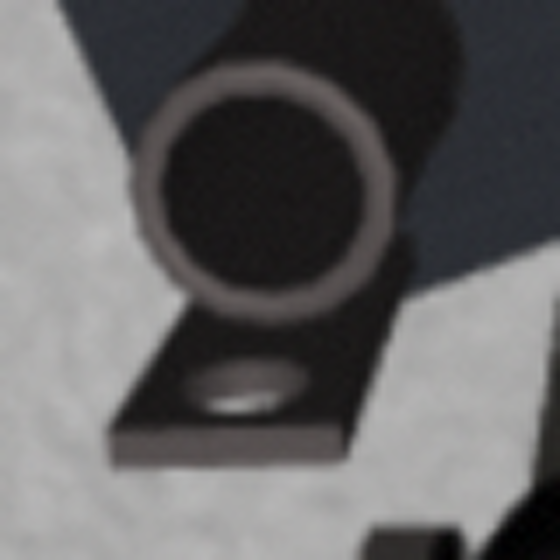

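```bash
python3 -m pendant '[[[0,0,0,-0.027,-0.69,0,0],[0,0,0,-0.027,-0.69,0,0],[0,0,0,-0.026,-0.7,0,0],[0,0,0,0,0,-0.5,0],[0,0,0,0,0,-0.5,0]]]'
python3 -m pendant '[[[0,0,0,0,0,0,0],[0,0,0,0,0,0,0]]]'
python3 - <<'E'
from h import *
z=np.load("w3.npz");p={k:z[k] for k in z}
f=lambda u:np.array(u)/7-.43+np.array([230,170])
P=[hit(p,f(u),142)[:2] for u in((112,430),(348,425),(112,467),(348,462))]
print(np.round(P,1)); C=np.mean(P,0); d1=P[1]-P[0];d2=P[3]-P[2]; print(C,np.degrees(np.arctan2(-d1[0],d1[1])),np.degrees(np.arctan2(-d2[0],d2[1])),np.linalg.norm(d1),np.linalg.norm(d2))
p=manip.grab_frame("wrist");np.savez("w4.npz",color=p["color"],K=p["K"],extrinsics=p["extrinsics"]);print(np.array(p["extrinsics"])[:3].round(4).tolist(),manip.observe()["ee_pos"])
save("w4",cv2.resize(p["color"][180:300,265:385],None,fx=5,fy=5,interpolation=cv2.INTER_CUBIC))
E
```

```text
clock: 7.7
ee_pos: [460.5, 39.6, 226.9]
orientation: [-0.001, 3.141, -0.0]
force: [0.3, -0.0, -1.7]
finger_gap: 0.342
finger_force: 59.7
clock: 7.9
ee_pos: [459.9, 40.1, 227.0]
orientation: [0.002, -3.141, -0.0]
force: [0.1, 0.1, -1.0]
finger_gap: 0.337
finger_force: 59.7
[[478.2  26.8]
 [477.3  54.6]
 [482.9  26.3]
 [481.8  54.4]]
[480.04257852  40.52935729] 1.9792108243215554 2.1344419702580284 27.89368826812417 28.088320421579592
[[-0.0018, 0.9568, 0.2906, 383.9937], [1.0, 0.0017, 0.0004, 39.3081], [-0.0001, 0.2906, -0.9568, 344.4076]] [460.27395752  40.09315268 227.38602189]
```

View pics/w4.png

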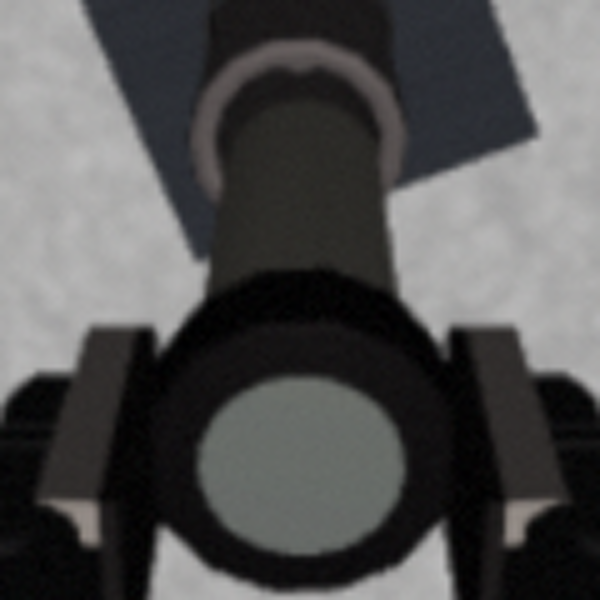

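Run:
```python
from h import *
z=np.load("w4.npz");p={k:z[k] for k in z}
g=cv2.GaussianBlur(cv2.cvtColor(p["color"],cv2.COLOR_RGB2GRAY),(3,3),0).astype(float)
def fit(c,r0,r1,s,lo,hi,zb,r):
    a=radial(p,c,r0,r1,s,n=40,lo=lo,hi=hi); X=np.array([hit(p,u,zb)[:2] for u in a])
    q=least_squares(lambda q:np.hypot(X[:,0]-q[0],X[:,1]-q[1])-r,[460,39],loss="soft_l1",f_scale=.4); return q.x.round(2),np.abs(q.fun).mean().round(2)
c=(325,209)
print("mouth outer",fit(c,17,26,-1,185,355,106,18),fit(c,17,26,-1,200,340,106,18),"inner",fit(c,13,19.5,1,195,345,106,13.25))
# barrel tip arc: fit dark->? inside ring: print column profile
print(g[185:212,325].astype(int).tolist())
for r in (212,216,220,224,228): 
    row=g[r,295:360].astype(int).tolist(); print(r,row)
```

```text
mouth outer (array([461.22,  38.96]), np.float64(0.36)) (array([461.08,  38.88]), np.float64(0.28)) inner (array([460.19,  38.74]), np.float64(0.33))
[26, 31, 47, 73, 90, 91, 85, 78, 68, 49, 33, 26, 26, 27, 30, 36, 40, 42, 42, 42, 41, 41, 42, 42, 42, 42, 43]
212 [106, 67, 49, 47, 47, 47, 47, 49, 56, 67, 79, 85, 81, 64, 45, 35, 35, 37, 38, 39, 40, 40, 41, 41, 42, 43, 43, 43, 43, 43, 43, 43, 43, 42, 41, 42, 42, 42, 42, 42, 41, 41, 41, 41, 43, 53, 68, 78, 81, 74, 60, 50, 47, 47, 47, 47, 47, 47, 50, 54, 62, 74, 89, 104, 116]
216 [162, 137, 96, 64, 50, 47, 47, 47, 49, 56, 67, 77, 84, 80, 62, 44, 38, 38, 39, 40, 41, 42, 42, 43, 43, 43, 43, 43, 44, 44, 43, 43, 42, 42, 42, 42, 42, 42, 42, 42, 42, 42, 41, 41, 41, 47, 61, 73, 74, 70, 73, 84, 102, 120, 133, 144, 157, 166, 171, 173, 174, 175, 175, 174, 172]
220 [175, 175, 162, 128, 85, 57, 47, 46, 47, 47, 48, 50, 53, 51, 45, 40, 39, 39, 40, 41, 41, 42, 43, 43, 43, 43, 44, 44, 43, 43, 44, 43, 43, 42, 42, 41, 42, 43, 43, 42, 42, 42, 42, 42, 42, 49, 75, 119, 157, 172, 175, 177, 177, 177, 175, 172, 170, 170, 172, 174, 176, 178, 179, 179, 177]
224 [179, 179, 178, 175, 161, 127, 82, 55, 49, 48, 47, 46, 45, 41, 38, 38, 39, 39, 41, 42, 42, 43, 44, 44, 44, 44, 44, 44, 43, 44, 44, 43, 43, 43, 43, 43, 43, 43, 43, 43, 43, 43, 42, 42, 42, 45, 65, 111, 156, 173, 173, 173, 172, 171, 170, 169, 169, 169, 170, 172, 174, 175, 175, 174, 172]
228 [172, 172, 172, 173, 173, 169, 149, 110, 72, 53, 47, 45, 42, 40, 39, 39, 40, 41, 42, 42, 42, 43, 44, 44, 44, 44, 44, 43, 44, 44, 44, 44, 43, 42, 42, 43, 44, 43, 43, 43, 43, 43, 42, 43, 42, 43, 51, 77, 120, 158, 171, 171, 170, 168, 167, 167, 169, 171, 172, 173, 174, 174, 173, 173, 175]
```

Run:
```python
from h import *
z=np.load("w4.npz");p={k:z[k] for k in z}
for x in (460,461): print(x,"tip",[fproj(p,[x-12,39.4,zb])[1].round(2) for zb in(124,125,126)],"inner",fproj(p,[x-13.25,39,106])[1].round(2),"outer",fproj(p,[x-18,39,106])[1].round(2))
```

```text
460 tip [np.float64(199.98), np.float64(200.36), np.float64(200.74)] inner 192.16 outer 186.37
461 tip [np.float64(201.27), np.float64(201.66), np.float64(202.04)] inner 193.38 outer 187.59
```

Run:
```python
from h import *
def fit(p,a,zb,r):
    X=np.array([hit(p,u,zb)[:2] for u in a])
    q=least_squares(lambda q:np.hypot(X[:,0]-q[0],X[:,1]-q[1])-r,[460,39],loss="soft_l1",f_scale=.3); return q.x.round(2),np.abs(q.fun).mean().round(2)
z=np.load("w3.npz");p={k:z[k] for k in z}
for lo,hi in((0,360),(200,340),(150,300)): print("w3",lo,"in",fit(p,radial(p,(268.5,196.5),10,17,1,60,lo,hi),106,13.25),"out",fit(p,radial(p,(268.5,196.5),16,23,-1,60,lo,hi),106,18))
for i in range(3):
    p=manip.grab_frame("wrist"); print(np.array(p["extrinsics"])[:3,3].round(2))
    print("tip",fit(p,radial(p,(325,216),13,19,-1,30,225,315),125,12), fit(p,radial(p,(325,216),13,17.5,-1,30,225,315),125,12),
     "in",fit(p,radial(p,(325,209),13,18,1,30,215,325),106,13.25),"out",fit(p,radial(p,(325,209),18,26,-1,30,200,340),106,18))
```

```text
w3 0 in (array([460.05,  39.27]), np.float64(0.22)) out (array([460.38,  38.53]), np.float64(1.04))
w3 200 in (array([460.02,  39.22]), np.float64(0.23)) out (array([461.06,  39.24]), np.float64(0.3))
w3 150 in (array([460.04,  39.15]), np.float64(0.22)) out (array([460.85,  39.87]), np.float64(0.83))
[384.22  39.29 344.71]
tip (array([460.09,  39.67]), np.float64(0.19)) (array([460.06,  39.67]), np.float64(0.2)) in (array([460.28,  39.25]), np.float64(0.36)) out (array([461.02,  38.85]), np.float64(0.24))
[384.33  39.27 344.85]
tip (array([460.38,  39.75]), np.float64(0.15)) (array([460.38,  39.75]), np.float64(0.15)) in (array([460.39,  39.1 ]), np.float64(0.35)) out (array([460.78,  39.12]), np.float64(0.31))
[384.34  39.24 344.89]
tip (array([460.48,  40.01]), np.float64(0.24)) (array([460.48,  40.03]), np.float64(0.26)) in (array([460.41,  39.09]), np.float64(0.32)) out (array([460.87,  39.09]), np.float64(0.28))
```

```bash
python3 -m pendant '[[[0,0,0,0.012,-0.024,-0.2,0],[0,0,0,0,0,-0.2,0],[0,0,0,0,0,-0.2,0],[0,0,0,0,0,-0.08,0],[0,0,0,0,0,0,0]]]'
python3 -m pendant '[[[0,0,0,0,0,-0.08,0],[0,0,0,0,0,-0.08,0],[0,0,0,0,0,0,0]]]'
python3 -m pendant '[[[0,0,0,0,0,-0.08,0],[0,0,0,0,0,-0.08,0],[0,0,0,0,0,0,0]]]'
```

```text
clock: 8.6
ee_pos: [460.1, 39.2, 209.6]
orientation: [0.001, -3.141, -0.0]
force: [0.7, 1.0, -1.0]
finger_gap: 0.342
finger_force: 59.8
clock: 8.9
ee_pos: [460.2, 39.2, 205.8]
orientation: [0.001, -3.141, -0.0]
force: [0.4, -0.2, -1.6]
finger_gap: 0.344
finger_force: 59.8
clock: 9.2
ee_pos: [460.2, 39.2, 201.7]
orientation: [0.001, -3.141, -0.0]
force: [0.4, 0.6, -1.0]
finger_gap: 0.34
finger_force: 59.8
```

```bash
python3 -m pendant '[[[0,0,0,0,0,-0.3,0],[0,0,0,0,0,-0.3,0],[0,0,0,0,0,-0.3,0],[0,0,0,0,0,0,0]]]'
python3 -m pendant '[[[0,0,0,0,0,-0.3,0],[0,0,0,0,0,-0.3,0],[0,0,0,0,0,0,0]]]'
```

```text
clock: 9.6
ee_pos: [459.4, 39.3, 178.1]
orientation: [0.001, -3.139, -0.0]
force: [-0.1, -0.3, -1.5]
finger_gap: 0.343
finger_force: 59.8
clock: 9.9
ee_pos: [459.6, 39.2, 163.4]
orientation: [0.001, -3.14, -0.0]
force: [-0.1, -0.0, -1.0]
finger_gap: 0.339
finger_force: 59.8
```

```bash
python3 -m pendant '[[[0,0,0,0,0,-0.3,0],[0,0,0,0,0,-0.3,0],[0,0,0,0,0,-0.2,0],[0,0,0,0,0,-0.1,0],[0,0,0,0,0,0,0]]]'
python3 -m pendant '[[[0,0,0,0,0,-0.08,0],[0,0,0,0,0,-0.08,0],[0,0,0,0,0,0,0]]]'
```

```text
clock: 10.4
ee_pos: [460.1, 39.2, 141.6]
orientation: [0.001, -3.141, -0.0]
force: [0.6, 0.4, -1.7]
finger_gap: 0.345
finger_force: 59.7
clock: 10.7
ee_pos: [460.3, 39.2, 137.9]
orientation: [0.001, -3.141, -0.0]
force: [0.1, 0.1, -1.5]
finger_gap: 0.342
finger_force: 59.7
```

```bash
python3 -m pendant '[[[0,0,0,0,0,0,0.6],[0,0,0,0,0,0,0.6],[0,0,0,0,0,0,0.6],[0,0,0,0,0,0,0.6]]]'
python3 -m pendant '[[[0,0,0,0,0,0.5,1],[0,0,0,0,0,1,1],[0,0,0,0,0,1,1],[0,0,0,0,0,0.5,1],[0,0,0,0,0,0,1]]]'
python3 - <<'E'
from h import *
p=manip.grab_frame("wrist");print(np.array(p["extrinsics"])[:3,3].round(2))
np.savez("w5.npz",color=p["color"],K=p["K"],extrinsics=p["extrinsics"])
print(fproj(p,[460.4,39,120]),fproj(p,[460.4,39,125]))
s=manip.grab_frame("scene");a=cv2.resize(s["color"][180:255,305:385],None,fx=5,fy=5,interpolation=cv2.INTER_CUBIC)
b=cv2.resize(p["color"][170:290,265:385],(400,400),interpolation=cv2.INTER_CUBIC)
save("seat",np.hstack([a[:375],b[:375]]))
E
```

```text
clock: 11.1
ee_pos: [460.4, 39.2, 138.2]
orientation: [-0.001, 3.141, -0.0]
force: [0.2, -0.3, -0.4]
finger_gap: 0.601
finger_force: 0.0
clock: 11.6
ee_pos: [461.7, 39.1, 214.9]
orientation: [-0.001, 3.138, -0.0]
force: [0.1, 0.5, 0.1]
finger_gap: 1.004
finger_force: 0.0
[385.21  38.4  331.91]
[325.69896615 216.5924813 ] [325.71352359 218.94466723]
```

View pics/seat.png

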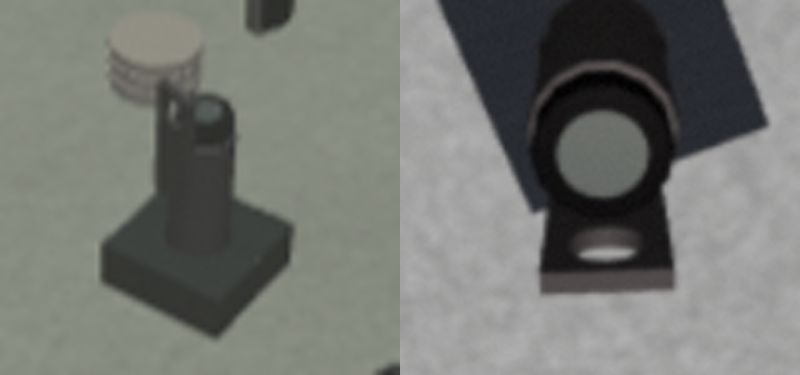

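```bash
python3 -m pendant '[[[0,0,0.25,0,0,-0.9,1],[0,0,0,0,0,-0.9,1],[0,0,0,0,0,-0.9,1],[0,0,0,0,0,-0.9,1],[0,0,0,0,0,-0.5,1]]]'
python3 -m pendant '[[[0,0,0,0,0,-0.26,1],[0,0,0,0,0,0,1],[0,0,0,0,0,0,0],[0,0,0,0,0,0,0],[0,0,0,0,0,0,0]]]'
python3 -m pendant '[[[0,0,0,0,0,0,0],[0,0,0,0,0,0,0]]]'
```

```text
clock: 12.2
ee_pos: [458.2, 39.3, 107.7]
orientation: [0.056, -3.137, -0.001]
force: [-0.8, 0.0, 0.0]
finger_gap: 1.004
finger_force: 0.0
clock: 12.7
ee_pos: [460.9, 39.2, 104.7]
orientation: [-0.056, 3.14, -0.0]
force: [-0.5, -0.3, -0.4]
finger_gap: 0.515
finger_force: 0.0
clock: 12.9
ee_pos: [461.1, 39.3, 104.8]
orientation: [-0.056, 3.139, 0.0]
force: [1.0, -0.3, 4.5]
finger_gap: 0.389
finger_force: 60.3
```

```bash
python3 -m pendant '[[[0,0,0,0,0,0.4,0],[0,0,0,0,0,0.8,0],[0,0,0,0,0,1,0],[0,0,0,0,0,1,0],[0,0,0,0,0,0.8,0]]]'
python3 -m pendant '[[[0,0,0,0.8,-0.8,0.8,0],[0,0,0,0.8,-0.8,0.8,0],[0,0,0,0.8,-0.8,0.8,0],[0,0,0,0.8,-0.8,0.8,0],[0,0,0,0.8,-0.8,0.8,0]]]'
python3 -m pendant '[[[0,0,0,0.4,-1,0,0],[0,0,0,0.4,-1,0,0],[0,0,0,0,0,0,0],[0,0,0,0,0,0,0]]]'
python3 - <<'E'
from h import *
p=manip.grab_frame("wrist"); print(np.array(p["extrinsics"])[:3].round(4).tolist()); print(manip.observe()["ee_pos"])
np.savez("w6.npz",color=p["color"],K=p["K"],extrinsics=p["extrinsics"])
for n in ("peg","peg_end","stand","case_eye"):
    print(n,[(w(p,x["xyz"]).round(1),round(x["conf"],2),fproj(p,w(p,x["xyz"])).round()) for x in manip.pinpoint(p,n)[:2]])
save("w6",p["color"])
E
```

```text
clock: 13.4
ee_pos: [460.0, 39.2, 205.6]
orientation: [0.056, -3.141, 0.0]
force: [-0.2, -0.6, -2.3]
finger_gap: 0.388
finger_force: 60.3
clock: 13.9
ee_pos: [560.2, -61.5, 305.0]
orientation: [0.056, -3.14, -0.0]
force: [0.4, 0.1, -2.0]
finger_gap: 0.385
finger_force: 60.3
clock: 14.3
ee_pos: [579.6, -111.0, 303.6]
orientation: [0.054, -3.139, -0.001]
force: [-0.4, -0.1, -2.7]
finger_gap: 0.395
finger_force: 60.6
[[-0.035, 0.9566, 0.2893, 503.8603], [0.9994, 0.0333, 0.0108, -114.3706], [0.0007, 0.2895, -0.9572, 421.0658]]
[ 579.53766645 -110.38598177  303.69527715]
peg [(array([ 592.5, -245.9,  192.6]), 0.59, array([168., 220.]))]
peg_end [(array([ 574.7, -110.4,  206.6]), 0.66, array([327., 212.])), (array([ 529.6, -200. ,  215.9]), 0.6, array([201., 150.]))]
stand [(array([ 5.915e+02, -2.485e+02,  1.000e-01]), 0.79, array([229., 174.]))]
case_eye [(array([ 596.9, -106.5,  328. ]), 0.6, array([336., 356.]))]
```

View pics/w6.png

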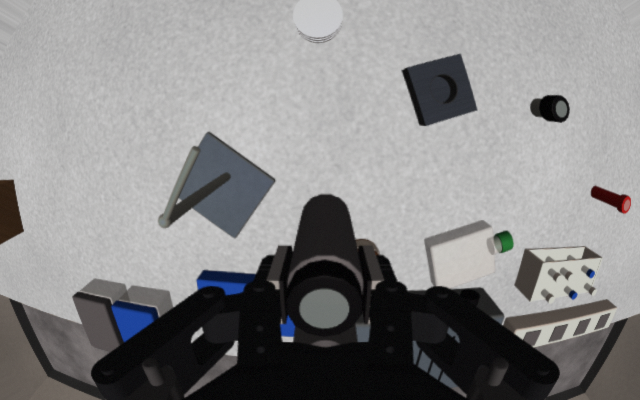

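```bash
python3 -m pendant '[[[0,0,0,-0.4,-0.8,0.4,0],[0,0,0,-0.4,-0.8,0.4,0],[0,0,0,0,0,0,0],[0,0,0,0,0,0,0]]]'
python3 - <<'E'
from h import *
p=manip.grab_frame("wrist"); np.savez("w7.npz",color=p["color"],K=p["K"],extrinsics=p["extrinsics"]);print(np.array(p["extrinsics"])[:3,3].round(2))
for f in("w6","w7"):
    z=np.load(f+".npz");p={k:z[k] for k in z};g=cv2.cvtColor(p["color"],cv2.COLOR_RGB2GRAY)
    a=np.array([592,-248,196.]);e=np.array([528.5,-203,216.7])
    A=fproj(p,a);E=fproj(p,e);print(f,A.round(1),E.round(1))
    n=np.array([-(E-A)[1],(E-A)[0]]);n/=np.linalg.norm(n)
    for t in np.arange(0.1,1.16,.07):
        c=fproj(p,a+(e-a)*t);s=np.arange(-12,13)
        print(round(t,2),cv2.remap(g,(c[0]+s*n[0]).astype(np.float32)[None],(c[1]+s*n[1]).astype(np.float32)[None],cv2.INTER_LINEAR)[0].tolist())
E
```

```text
clock: 14.95
ee_pos: [560.3, -150.5, 324.4]
orientation: [-0.056, 3.14, 0.0]
force: [1.1, 0.7, -2.1]
finger_gap: 0.392
finger_force: 61.0
[ 484.21 -153.86  441.67]
w6 [164.3 221. ] [196.8 148.7]
0.1 [191, 191, 192, 193, 192, 189, 179, 154, 129, 120, 119, 119, 115, 104, 85, 63, 46, 42, 42, 44, 44, 47, 75, 136, 178]
0.17 [187, 185, 184, 184, 187, 189, 189, 178, 139, 122, 120, 121, 116, 105, 85, 62, 47, 43, 42, 44, 44, 42, 41, 42, 59]
0.24 [187, 185, 183, 185, 189, 192, 193, 180, 145, 125, 121, 120, 116, 105, 87, 64, 49, 48, 46, 45, 44, 44, 43, 43, 43]
0.31 [192, 191, 190, 191, 191, 190, 188, 172, 137, 121, 120, 120, 116, 105, 90, 89, 131, 106, 64, 50, 45, 45, 44, 43, 43]
0.38 [184, 185, 186, 186, 187, 189, 187, 165, 133, 120, 121, 120, 116, 106, 90, 91, 138, 158, 151, 125, 84, 56, 48, 46, 46]
0.45 [181, 180, 181, 183, 185, 187, 185, 162, 130, 120, 119, 121, 116, 107, 89, 72, 78, 91, 93, 92, 93, 93, 93, 77, 58]
0.52 [184, 183, 184, 186, 189, 189, 183, 159, 129, 120, 121, 121, 117, 105, 90, 74, 79, 91, 93, 93, 93, 93, 95, 96, 94]
0.59 [185, 186, 187, 187, 184, 186, 181, 154, 128, 120, 12
[... 2183 characters left out ...]
45, 44, 44, 54, 76]
0.8 [91, 92, 90, 91, 92, 91, 87, 89, 105, 116, 120, 122, 123, 118, 102, 79, 58, 48, 48, 48, 47, 44, 46, 46, 63]
0.87 [89, 89, 89, 89, 88, 89, 86, 89, 105, 117, 121, 125, 123, 117, 104, 87, 75, 66, 56, 49, 48, 48, 48, 52, 67]
0.94 [89, 88, 89, 88, 87, 86, 82, 88, 105, 117, 122, 123, 122, 118, 104, 90, 86, 88, 90, 91, 90, 89, 90, 89, 89]
1.01 [88, 87, 87, 89, 87, 87, 86, 83, 78, 72, 70, 70, 71, 73, 77, 82, 88, 89, 89, 90, 90, 90, 90, 90, 91]
1.08 [88, 89, 90, 89, 90, 90, 91, 89, 88, 88, 87, 87, 87, 87, 87, 87, 89, 88, 88, 88, 89, 87, 87, 89, 88]
1.15 [183, 182, 183, 180, 175, 176, 180, 184, 186, 188, 187, 191, 190, 191, 191, 191, 191, 191, 194, 194, 196, 198, 199, 198, 198]
```

```bash
python3 -m pendant '[[[0,0,-0.777,-0.451,-0.183,0,0],[0,0,-0.777,-0.451,-0.183,0,0],[0,0,-0.777,-0.451,-0.183,0,0],[0,0,-0.777,-0.451,-0.183,0,0],[0,0,-0.777,-0.451,-0.183,0,0]]]'
python3 -m pendant '[[[0,0,-0.777,-0.451,-0.183,0,0],[0,0,0,0,0,-0.5,0],[0,0,0,0,0,-1,0],[0,0,0,0,0,-1,0],[0,0,0,0,0,-1,0]]]'
python3 -m pendant '[[[0,0,0,0,0,-1,0],[0,0,0,0,0,-0.49,0],[0,0,0,0,0,0,0],[0,0,0,0,0,0,0]]]'
python3 - <<'E'
from h import *
o=manip.observe();M=R.from_rotvec(o["orientation"]).as_matrix();print("case x",(-M[:,0]).round(3),"yaw",np.degrees(np.arctan2(-M[1,0],-M[0,0])))
eye=o["ee_pos"]-20*M[:,0]+[0,0,24];print("eye est",eye.round(1))
s=manip.grab_frame("scene");t=manip.grab_frame("top");W=manip.grab_frame("wrist")
P=[]
for f in(s,t):
    d={n:[(w(f,x["xyz"]).round(1),round(x["conf"],2)) for x in manip.pinpoint(f,n)[:2]] for n in("case_eye","peg_end")};print(d)
def crop(f,c,h,k):u,v=proj(f,c).astype(int);return cv2.resize(f["color"][v-h:v+h,u-h:u+h],(400,400),interpolation=cv2.INTER_CUBIC),(u-h,v-h)
a,oa=crop(s,[515,-195,200],30,0);b,ob=crop(t,[515,-195,200],30,0);print(oa,ob);save("stage",np.hstack([a,b]))
E
```

```text
clock: 15.5
ee_pos: [503.6, -172.7, 323.5]
orientation: [-0.792, -3.039, -0.001]
force: [-0.1, -0.5, -2.2]
finger_gap: 0.391
finger_force: 61.0
clock: 16.0
ee_pos: [492.8, -177.2, 235.4]
orientation: [-0.949, -2.995, -0.001]
force: [-0.6, -0.2, -2.4]
finger_gap: 0.385
finger_force: 61.1
clock: 16.4
ee_pos: [493.2, -178.0, 199.9]
orientation: [0.95, 2.994, 0.0]
force: [-0.1, -0.3, -1.1]
finger_gap: 0.39
finger_force: 60.9
case x [ 0.817 -0.577  0.   ] yaw -35.20990612900593
eye est [ 509.5 -189.6  223.9]
{'case_eye': [(array([ 509.4, -190.1,  222.9]), 0.78)], 'peg_end': [(array([ 528.8, -202.2,  220.2]), 0.57)]}
{'case_eye': [], 'peg_end': []}
(np.int64(256), np.int64(114)) (np.int64(403), np.int64(185))
```

View pics/stage.png

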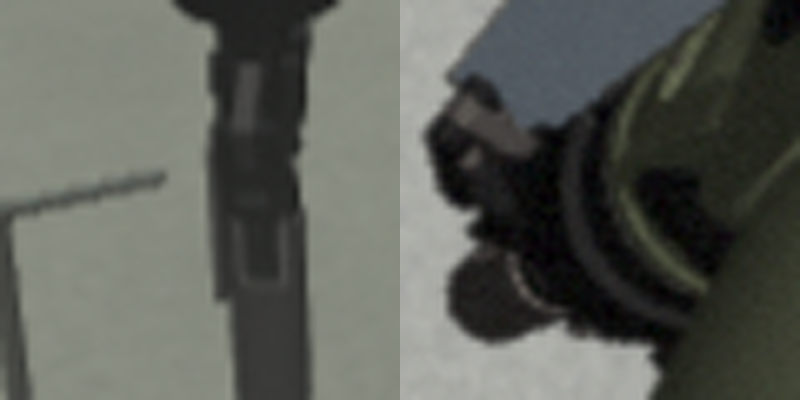

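```bash
python3 -m pendant '[[[0,0,0,0.158,-0.112,-0.052,0],[0,0,0,0.158,-0.112,-0.052,0],[0,0,0,0.158,-0.112,-0.052,0],[0,0,0,0.158,-0.112,-0.052,0],[0,0,0,0,0,0,0]]]'
python3 -m pendant '[[[0,0,0,0.1,-0.071,-0.033,0],[0,0,0,0.1,-0.071,-0.033,0],[0,0,0,0.1,-0.071,-0.033,0],[0,0,0,0,0,0,0]]]'
python3 -m pendant '[[[0,0,0,0.1,-0.071,-0.033,0],[0,0,0,0.1,-0.071,-0.033,0],[0,0,0,0.1,-0.071,-0.033,0],[0,0,0,0,0,0,0]]]'
python3 - <<'E'
from h import *
W=manip.grab_frame("wrist");s=manip.grab_frame("scene")
for n in("case_eye","peg_end","peg"):print(n,[(w(s,x["xyz"]).round(1),round(x["conf"],2)) for x in manip.pinpoint(s,n)[:2]],[(w(W,x["xyz"]).round(1),round(x["conf"],2)) for x in manip.pinpoint(W,n)[:2]])
E
```

```text
clock: 17.25
ee_pos: [509.0, -190.0, 193.7]
orientation: [-0.952, -2.994, 0.0]
force: [-0.2, 0.9, -2.6]
finger_gap: 0.393
finger_force: 60.9
clock: 17.65
ee_pos: [516.3, -195.1, 191.5]
orientation: [0.951, 2.994, -0.0]
force: [0.3, 0.6, -1.7]
finger_gap: 0.39
finger_force: 60.9
clock: 18.05
ee_pos: [523.8, -200.4, 189.0]
orientation: [0.951, 2.994, -0.0]
force: [-0.2, -0.1, -2.3]
finger_gap: 0.392
finger_force: 60.9
case_eye [(array([ 540.2, -211. ,  212.6]), 0.86)] [(array([ 535.6, -214.8,  210.7]), 0.77)]
peg_end [(array([ 531.7, -206. ,  217.5]), 0.63)] [(array([ 528. , -204.6,  216. ]), 0.62), (array([ 520.7, -202.1,   88.9]), 0.35)]
peg [(array([ 593.9, -249.1,  194.4]), 0.56)] []
```

```bash
python3 -m pendant '[[[0,0,0,0.132,-0.094,-0.043,0],[0,0,0,0.132,-0.094,-0.043,0],[0,0,0,0.132,-0.094,-0.043,0],[0,0,0,0.132,-0.094,-0.043,0],[0,0,0,0.132,-0.094,-0.043,0]]]'
python3 -m pendant '[[[0,0,0,0,0,-0.06,0],[0,0,0,0,0,-0.06,0],[0,0,0,0,0,0,0]]]'
python3 -m pendant '[[[0,0,0,0,0,-0.04,0],[0,0,0,0,0,0,0]]]'
```

```text
clock: 18.95
ee_pos: [540.3, -212.1, 183.6]
orientation: [-0.951, -2.994, -0.0]
force: [0.5, 0.2, -2.2]
finger_gap: 0.386
finger_force: 60.9
clock: 19.25
ee_pos: [539.7, -211.6, 180.4]
orientation: [-0.951, -2.993, -0.0]
force: [0.2, 0.0, -1.7]
finger_gap: 0.394
finger_force: 60.9
clock: 19.45
ee_pos: [540.0, -211.8, 179.9]
orientation: [0.951, 2.994, 0.0]
force: [-0.4, 1.0, -2.5]
finger_gap: 0.391
finger_force: 61.1
```

Lowering in small steps until the eye bears on the peg.

```bash
python3 -m pendant '[[[0,0,0,0,0,-0.03,0],[0,0,0,0,0,0,0]]]'|grep -E "ee_pos|^force"
python3 -m pendant '[[[0,0,0,0,0,-0.03,0],[0,0,0,0,0,0,0]]]'|grep -E "ee_pos|^force"
```

```text
ee_pos: [540.2, -211.9, 179.5]
force: [-0.7, -0.8, 1.8]
ee_pos: [540.5, -212.0, 179.2]
force: [-0.1, 0.5, 4.4]
```

```bash
python3 -m pendant '[[[0,0,0,0,0,0,0.5],[0,0,0,0,0,0,0.6],[0,0,0,0,0,0,0.8],[0,0,0,0,0,0,1],[0,0,0,0,0,0,1]]]'
python3 -m pendant '[[[0,0,0,0,0,0,1],[0,0,0,0,0,0,1],[0,0,0,0,0,0,1],[0,0,0,0,0,0,1],[0,0,0,0,0,0,1]]]'
python3 - <<'E'
from h import *
s=manip.grab_frame("scene")
for n in("case_eye","peg_end","case","telescope","stand"):print(n,[(w(s,x["xyz"]).round(1),round(x["conf"],2)) for x in manip.pinpoint(s,n)[:3]])
E
```

```text
clock: 20.35
ee_pos: [539.9, -211.8, 178.1]
orientation: [-0.951, -2.994, -0.0]
force: [-0.5, -0.2, -0.1]
finger_gap: 1.0
finger_force: 0.0
clock: 20.85
ee_pos: [540.0, -211.8, 178.3]
orientation: [0.951, 2.994, -0.0]
force: [0.8, -0.2, -1.5]
finger_gap: 1.002
finger_force: 0.0
case_eye []
peg_end []
case [(array([ 577. , -230.9,   78.8]), 0.8)]
telescope [(array([589.3, 397.1,  -3.2]), 0.93)]
stand [(array([ 591.6, -246.6,   -0.7]), 0.62), (array([ 553.1, -219. ,  175.5]), 0.48)]
```

```bash
python3 -m pendant '[[[0,0,0,0,0,0.3,1],[0,0,0,0,0,0.5,1],[0,0,0,0,0,0.8,1],[0,0,0,0,0,1,1],[0,0,0,0,0,1,1]]]'
python3 -m pendant '[[[0,0,0,-0.5,0.5,0.6,1],[0,0,0,-1,1,0,1],[0,0,0,-1,1,0,1],[0,0,0,-1,1,0,1],[0,0,0,-0.5,0.5,0,1]]]'
python3 -m pendant '[[[0,0,0,0,0,0,1],[0,0,0,0,0,0,1],[0,0,0,0,0,0,1],[0,0,0,0,0,0,1],[0,0,0,0,0,0,1]]]'
python3 - <<'E'
from h import *
s=manip.grab_frame("scene");t=manip.grab_frame("top")
for f in(s,t):
  for n in("case_eye","peg_end","case","case_mouth","telescope","stand","block","jar","dishes","flask","eyepiece"):print(n,[(w(f,x["xyz"]).round(1),round(x["conf"],2)) for x in manip.pinpoint(f,n)[:2]])
u,v=proj(s,[560,-220,140]).astype(int);a=cv2.resize(s["color"][v-40:v+40,u-40:u+40],(400,400),interpolation=cv2.INTER_CUBIC)
save("end",a)
E
```

```text
clock: 21.65
ee_pos: [540.0, -211.9, 270.3]
orientation: [0.951, 2.993, -0.0]
force: [0.1, -1.0, -0.5]
finger_gap: 0.997
finger_force: 0.0
clock: 22.15
ee_pos: [438.1, -110.2, 284.5]
orientation: [0.95, 2.994, 0.0]
force: [0.4, -0.3, -0.1]
finger_gap: 1.007
finger_force: 0.0
clock: 22.65
ee_pos: [440.4, -112.4, 283.1]
orientation: [-0.952, -2.994, 0.0]
force: [0.2, -0.8, -0.5]
finger_gap: 1.0
finger_force: 0.0
case_eye [(array([ 565.7, -227.2,  202. ]), 0.95)]
peg_end [(array([ 533. , -205.3,  222.6]), 0.6), (array([ 5.893e+02, -2.471e+02, -1.000e-01]), 0.22)]
case [(array([ 579.8, -233.2,   77. ]), 0.71)]
case_mouth [(array([ 549.7, -224.1,  178.4]), 0.95), (array([ 7.103e+02, -5.330e+01, -7.000e-01]), 0.67)]
telescope [(array([586.1, 399. ,  -1.3]), 0.86)]
stand [(array([ 586.9, -248.7,   -2.5]), 0.82)]
block [(array([461.1,  39.1,   0.6]), 0.73), (array([466.5, 219.2,   1.3]), 0.56)]
jar [(array([709.8, -53.8,  -0.9]), 0.69)]
dishes [(array([ 375.4, -129.3,   -0.9]), 0.8)]
flask [(array([702.6, 105.1,   2.9]), 0.62)]
eyepiece [(array([464.5, 220.9,   1.4]), 0.64)]
case_eye []
peg_end []
case []
case_mouth []
telescope [(array([587.6, 399.2,   2. ]), 0.78)]
stand [(array([ 593.7, -245.8,    4. ]), 0.91)]
block [(array([463.1,  39.2,  -0.5]), 0.86)]
jar [(array([707.5, -57.6,   3.1]), 0.63)]
dishes [(array([ 383.8, -128.2,    3.4]), 0.93)]
flask [(array([706.8, 102. ,   2.9]), 0.86)]
eyepiece [(array([462.9,  38.2,  -0.5]), 0.73), (array([462.7, 218.8,  -3. ]), 0.56)]
```

Run:
```python
from h import *
a=manip.grab_frame("scene");u,v=proj(a,[560,-220,140]).astype(int)
for _ in range(6): b=manip.grab_frame("scene")
f=lambda x:cv2.GaussianBlur(x["color"][v-40:v+40,u-40:u+40],(5,5),0).astype(int)
print(np.abs(f(a)-f(b)).max(),[(w(b,x["xyz"]).round(1),round(x["conf"],2)) for x in manip.pinpoint(b,"case_eye")])
print(manip.close_job())
```

```text
1 [(array([ 563.9, -225.2,  203.1]), 0.65)]
the job is handed in; nothing more can be done
None
```

The telescope is in its case, and the case hangs still by its eye on the sloping peg, released; the other things stayed in place as far as the last pictures show, and I handed the job in at about 23 s.

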